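# Pull the dust filter and show it to the inspection light

### The arm

A 6-joint arm with a two-finger parallel gripper is mounted at the origin on the work surface. World frame = base frame: x ahead of the robot, y to its left, z up, the work surface at z = 0. Lengths are in mm, angles in rad, forces in N, time in s.
With the tool pointing down it reaches from about 325 to 900 mm from the base axis. Payload 6.1 kg.
Tool frame: the origin (TCP) lies at the very end of the fingers, on their centre line; the grasp point (between the pads) lies 19 mm behind it; z points along the fingers, x is the direction in which the jaws open and shut, and the axes are right-handed (so a half turn about z gives the same grasp; the last joint's range is limited). The gripper opens to 87 mm and grips with 3 to 60 N. Pads are 19 mm wide; open, the fingers measure 117 mm over their backs; the gripper's body (75 mm by 190 mm) begins 51 mm behind the grasp point.
Start: joints at [1.108, 0.22, 1.526, -0, 1.395, -0.126], TCP at [206.541, 589.878, 222.538] pointing down, gripper open.
Joint ranges: [-2.98, 2.98], [-0.91, 2.08], [0.09, 2.57], [-1.24, 4.39], [0.2, 2.65], [-2.68, 2.68]. Speed limits (rad/s): [2.57, 2.57, 3.01, 3.14, 3.14, 3.14].

### API

Orientations are given as a unit quaternion [w, x, y, z].
In Python, from station import arm gives the robot as it stands.
- The arm moves only by the tool carry_out, never from a script. Its arguments are lists of equal length, an entry for each row: "dp": the shift along the tool's x, y, z in m, a list of three; "spin": the turn about the tool's z in degrees; "claw": the opening, from 0 (shut) to 1 (fully open). A call has 1 to 20 rows; each row is the pose to reach, as a shift and turn from the pose measured when the call began, along the tool's axes at that moment; what a row does not reach only later rows make up. A row lasts 1/8 s, in which the tool goes at most 62.5 mm and 10.7 degrees, less where a joint would pass 70% of its speed; a pose out of reach is approached as far as the arm can. A call with a gripper value outside its range is refused whole. The fingers move at their own pace and stop on an object; "squeeze" is the grip in N (left out, the last holds). Time passes only in rows, so rows that repeat a pose let the fingers close. It gives the time, the measured TCP pose, the force and the opening at its end, in the units of the state.
- arm.get_obs(): the state, without advancing time (a new reading comes with each control period).
- arm.snapshot(name): name is "scene" or "top"; returns a dict with "img" (420x560x3 uint8, red, green, blue), "fx", "fy", "cx", "cy" (pixels), "cam_to_world" (4x4, takes a point from camera to world coordinates). Camera axes: x right, y down, z forward; pixel columns grow to the right and rows downward; lengths in mm; the calibration is good to about 2 mm. A picture is of the moment at which its call begins. There is no depth.
- arm.hand_in(): hands the job in, once; it reports no verdict.
Trained networks look in a picture, given as the dict that the camera call returned (one of the last four; its "shot" number tells which), for a name from the list of things; names that differ only in an ending like _2 or _b are one class to them, and where a whole thing is asked for, a point or a joint stands for the part that bears it (a point fixed in the world has none). Each returns a list of dicts, best first, with "conf" (0 to 1); they miss things now and then, are a little off and sometimes report something else, mostly with a low value. They report only what shows in the picture. A call takes as long as a camera call. They do not tell look-alikes from the thing itself.
- arm.outline_of(picture, query): "region" (420x560 bool, what is visible of it) and "pixel" ([column, row] in pixels, amid what is visible of it).
The state is a dict: "t": time; "qpos": joint angles; "qd": joint speeds; "tau": joint torques, N m; "eef_pos": TCP position; "eef_rot": TCP orientation; "force": force on the tool from outside, world axes, zero at the start; "torque": the same for the moment, N m; "gripper_width": finger opening in mm.
Only numpy, scipy, OpenCV 4.12 (cv2) and the standard library are available. Lean on these libraries where they do the work, as an engineer would, in place of code of your own. Each camera call takes 0.05 s, during which the arm holds its last target. There are 200 camera calls.

### The job

Move the wax tin off the dust extractor's cover flap and stand it on the round cork mat, then swing the flap right up so it stays open, and draw the filter plate straight up out of the box by its orange tab. Finish while still holding the plate by its tab: upright and still, mesh centred about 8 cm in front of the inspection light's lit face (the side away from the robot) and at its height, broad side parallel to the lit face, touching neither light nor box. Leave the flap open and do not disturb the hammer, pliers and glue jar.

Things in the scene. Friction and masses are not known exactly. Their poses are not given: they have to be found in the camera images.
- extractor: Blue-grey bench dust extractor, a fixed box 150 (x) x 160 (y) x 130 mm high, vent slots and knob on its -x front. Origin: centre of its underside; yaw varies. Under the flap is an open bay, 100 (x) by 116 (y), its floor 20 mm above the bench, centred on the box; walls rise to 130 mm. The filter plate stands in the middle of the bay between guide ribs at the bay's two y ends (slots 16 mm wide, ribs 12 mm long in y, up to 90 mm above the bench), and must be drawn straight up.
- flap (a joint): Hinge angle of the cover flap: 0 = closed flat on the box, grows as the front edge swings up and over towards the box's +x (rear) side, stops at 1.9 rad. Stiff friction hinge (about 0.3 N m plus the flap's 0.18 kg): it stays at any angle where it is left.
- flap_hinge (a point): On the hinge axis (parallel to the box's y), box frame (65, 0, 130) mm. The aluminium flap is 8 mm thick, 150 wide (y) and reaches 140 mm from the hinge to the front edge; its underside is level with the axis, its closed upper face 138 mm above the bench.
- flap_grip (a point): Point on the red tongue, 167 mm from the hinge axis and 5 mm above it when closed; turns with the flap. The tongue is 24 mm wide (y), 14 mm thick and sticks out 45 mm in front of the flap's front edge, with free air below it (the flap's front edge is flush with the box front); the point is 27 mm beyond that edge. Pinched across its width from above, it can pivot between the pads as the flap swings.
- filter_plate: Filter plate, aluminium frame 12 (x) x 110 (y) x 75 mm (z) with mesh, orange tab on top; about 0.16 kg. Origin: centre of its lower edge; z up, x = normal of the broad side. At the start it stands in the bay, hidden below the flap, its axes those of the box.
- filter_mesh (a point): Centre of the mesh, 37.5 mm above the plate's lower edge.
- filter_tab (a point): Point to grasp on the orange tab, 92 mm above the plate's lower edge. The tab is 20 mm (x) x 30 mm (y) and reaches from 75 to 105 mm above the lower edge; its top starts 5 mm below the closed flap; 43 mm of free bay lies on each y side of it.
- wax_tin: Closed round tin, green with a brass lid, 62 mm diameter, 32 mm high, about 0.14 kg, starting on top of the flap (underside at 138 mm). Origin: centre of its underside, z up.
- cork_mat: Round cork mat, 150 mm diameter, 3 mm thick, fixed on the bench. Origin: centre of its underside.
- light_panel: Inspection light: black upright panel 150 wide (y), 14 thick, standing from 25 to 165 mm above the bench on a fixed foot; lit face looks along its own +x, away from the robot. Origin: on the bench below the lit face's centre. The foot (60 x 120 x 12 mm) reaches 18 mm in front of the lit face. Yaw varies.
- light_centre (a point): Centre of the lit face, 100 mm above the bench; same axes as the light panel.
- hammer: Hammer, 220 mm long, lying on the bench at the far side, beyond mat or light; leave alone.
- pliers: Red-handled pliers, about 180 mm long, lying on the bench at the far side, beyond mat or light; leave alone.
- glue_jar: Brown jar, 64 mm diameter, 85 mm high, beyond the box; leave alone.
There are look-alikes about, which are no part of the job. Of the things that look like the wax_tin, the largest one is meant. Of the things that look like the extractor, the larger one is meant.

How it is judged (in metres and radians):
On the way, in this order (a step that is already met when the one before it is completed fails the run):
1. the wax tin stands on the cork mat, let go (horizontal distance between wax_tin and cork_mat below 0.055 m and height (world z) of wax_tin below 0.01 m and angle between wax_tin's own z axis and vertical below 0.15 rad and contact force between the fingers and wax_tin below 0.1 N and linear speed of wax_tin below 0.03 m/s), for 0.2 s.
2. the flap is swung right open (value of joint flap above 1.3 rad), for 0.2 s.
3. the filter plate is drawn up clear of the box, in the gripper (height (world z) of filter_plate above 0.125 m and contact force between the fingers and filter_plate above 1 N), for 0.1 s.
At the end, for the whole second after the job is handed in: Plate gripped, still, upright within 0.2 rad, mesh 35-135 mm before the lit face, within 35 mm of its centre sideways and in height, parallel within 0.25 rad, touching neither light nor box; tin upright, let go, within 55 mm of the mat's centre; flap beyond 1.3 rad (all of step 1 and value of joint flap above 1.3 rad and x of filter_mesh in the frame of light_panel between 0.035 and 0.135 m and y of filter_mesh in the frame of light_panel between -0.035 and 0.035 m and z of filter_mesh in the frame of light_panel between 0.065 and 0.135 m and angle between filter_plate's own z axis and vertical below 0.2 rad and angle between the x axis of filter_plate and the x axis of light_panel, either way round below 0.25 rad and linear speed of filter_plate below 0.03 m/s and contact force between the fingers and filter_plate above 1 N and contact force between filter_plate and light_panel below 0.2 N and contact force between filter_plate and extractor below 0.2 N); the arm keeps its last pose, push and grip.
It fails at once if the hammer is moved more than 30 mm (distance of hammer from where it was at the start of the episode above 0.03 m).
It fails at once if the pliers is moved more than 30 mm (distance of pliers from where it was at the start of the episode above 0.03 m).
It fails at once if the glue jar is moved more than 30 mm (distance of glue_jar from where it was at the start of the episode above 0.03 m).
It also fails if it takes over 72 s, if anything falls off the work surface, if the arm or the gripper's body presses on something with over 40 N, if the wrist force passes 120 N, or if a joint passes its speed limit or range.

## Working session

There is one attempt and no reset: what is moved stays moved. The work goes in short steps, Python scripts to look and compute and a tool call to move; the robot and the scene stay as the last step left them, time stands still between calls to the robot, and variables do not carry over. Pictures are saved under pics/ and viewed, about 8 in all and at most 12, crops included, and the job is handed in when it is done.

Besides the shell and the picture viewer there is one more tool, called after "Emit:" by a JSON object that holds its "op" and its "data". carry_out: Moves the arm, as the interface text tells. Its arguments: {"type":"object","properties":{"dp":{"type":"array","items":{"type":"array","items":{"type":"number"}}},"spin":{"type":"array","items":{"type":"number"}},"claw":{"type":"array","items":{"type":"number"}},"squeeze":{"type":"number"}},"required":["dp","spin","claw"]}

```bash
ls; mkdir -p pics; cat > h.py <<'E'
import numpy as np, cv2
from station import arm
def snap(n,save=None):
    p=arm.snapshot(n)
    if save: cv2.imwrite('pics/'+save,p['img'][:,:,::-1])
    return p
def ray(p,uv):
    T=np.array(p['cam_to_world']);d=T[:3,:3]@np.array([(uv[0]-p['cx'])/p['fx'],(uv[1]-p['cy'])/p['fy'],1.])
    return T[:3,3],d
def at_z(p,uv,z):
    o,d=ray(p,uv);return o+d*(z-o[2])/d[2]
def proj(p,X):
    T=np.array(p['cam_to_world']);c=T[:3,:3].T@(np.asarray(X,float)-T[:3,3])
    return np.array([p['fx']*c[0]/c[2]+p['cx'],p['fy']*c[1]/c[2]+p['cy']])
E
python3 - <<'E'
from h import *
a=snap('scene','s1.png');b=snap('top','t1.png')
print(arm.get_obs())
for n,p in(('scene',a),('top',b)):
    print(n,np.round(p['cam_to_world'],2).tolist(),p['fx'])
    for q in['extractor','flap_grip','wax_tin','cork_mat','light_panel','hammer','pliers','glue_jar']:
        for r in arm.outline_of(p,q)[:4]: print(q,round(r['conf'],2),np.round(r['pixel']),r['region'].sum())
E
```

```text
pics
{'t': 0.1, 'qpos': array([ 1.10786748e+00,  2.21139057e-01,  1.52748688e+00, -2.82419122e-05,
        1.39472209e+00, -1.26113864e-01]), 'qd': array([ 2.64878492e-05, -2.28106828e-03, -2.45023217e-03, -7.55796597e-04,
       -2.77243830e-03,  1.69787361e-04]), 'tau': array([ 1.15683775e-03, -4.95946777e+01, -3.88522732e+01,  7.02798483e-02,
        5.14775317e-02, -8.78204628e-05]), 'eef_pos': array([206.31963616, 589.36848384, 221.55694446]), 'eef_rot': array([ 4.26000081e-04,  8.15621541e-01,  5.78585111e-01, -7.67496787e-04]), 'force': array([-0.49014031,  0.75843393,  0.1093412 ]), 'torque': array([-0.06472826, -0.00389574, -0.02631256]), 'gripper_width': 87.04494952641369}
scene [[0.29, 0.63, -0.72, 1390.28], [0.96, -0.19, 0.22, -268.86], [0.0, -0.75, -0.66, 898.73], [0.0, 0.0, 0.0, 1.0]] 439.5179060542696
extractor 0.88 [354. 163.] 1680
extractor 0.73 [308. 231.] 4073
flap_grip 0.97 [307. 215.] 1742
flap_grip 0.61 [356. 153.] 680
wax_tin 0.62 [275. 208.] 68
wax_tin 0.58 [304. 200.] 496
wax_tin 0.49 [246. 236.] 187
light_panel 0.86 [175. 220.] 2733
hammer 0.59 [210. 304.] 1179
pliers 0.91 [394. 257.] 526
glue_jar 0.79 [327. 294.] 902
glue_jar 0.23 [308. 214.] 1738
top [[0.0, -0.99, 0.15, 391.02], [-1.0, -0.0, -0.0, 4.48], [0.0, -0.15, -0.99, 979.77], [0.0, 0.0, 0.0, 1.0]] 394.6435021369701
extractor 0.7 [262. 178.] 4673
extractor 0.69 [155. 303.] 3406
extractor 0.59 [411. 248.] 1792
flap_grip 0.91 [255. 178.] 3999
flap_grip 0.82 [147. 306.] 2501
wax_tin 0.87 [277. 255.] 295
wax_tin 0.86 [326. 222.] 250
wax_tin 0.67 [260. 192.] 717
cork_mat 0.9 [163. 227.] 2828
light_panel 0.91 [410. 246.] 1765
hammer 0.66 [376. 144.] 1139
pliers 0.96 [183. 151.] 687
glue_jar 0.96 [268. 111.] 788
```

```bash
python3 - <<'E'
import cv2,numpy as np
a=cv2.imread('pics/s1.png');b=cv2.imread('pics/t1.png')
cv2.imwrite('pics/t1c.png',cv2.resize(b[70:370,90:490],None,fx=2,fy=2,interpolation=cv2.INTER_CUBIC))
cv2.imwrite('pics/s1c.png',cv2.resize(a[100:350,120:440],None,fx=2.4,fy=2.4,interpolation=cv2.INTER_CUBIC))
E
```

```text
(no output)
```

View pics/t1c.png

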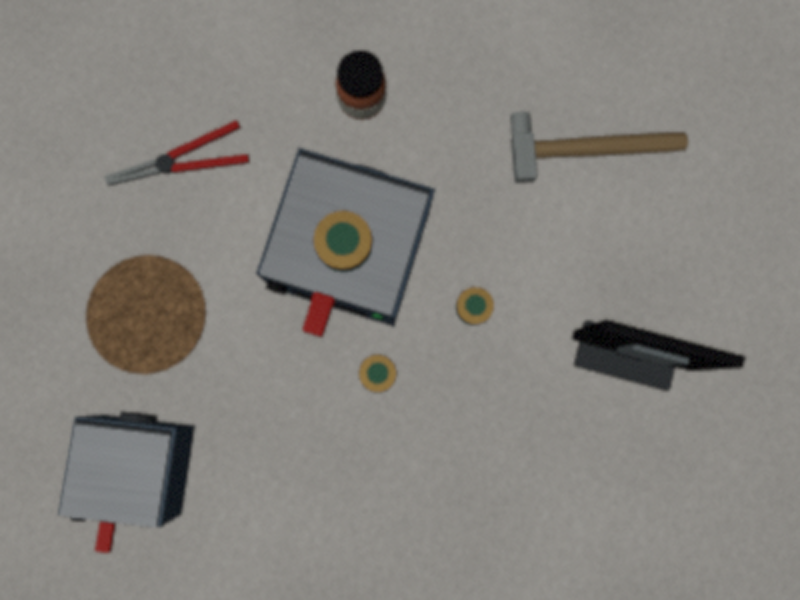

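View pics/s1c.png

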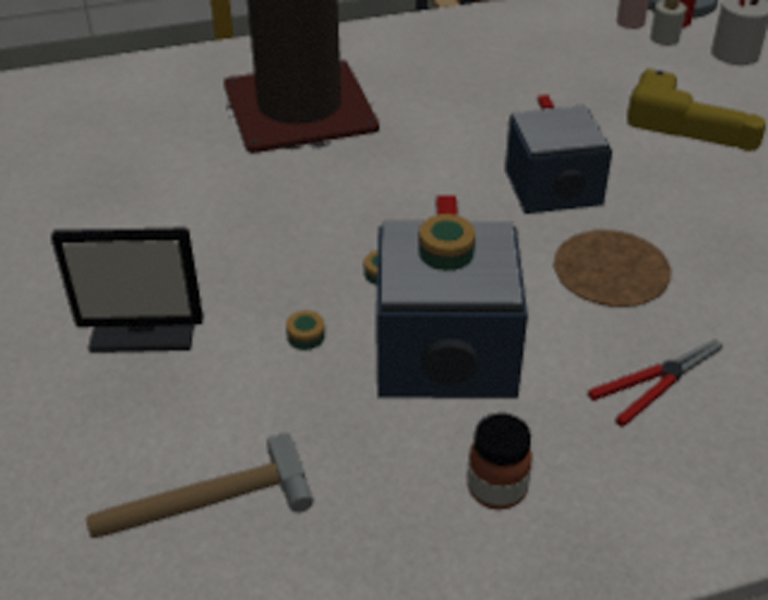

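The wax tin could be confused with three tins in the top crop. One sits on the flap at (343,240) and is clearly the largest; the other two are on the bench at (475,305) and (377,373). The extractor has two candidates. The larger is at (345,235), with the tin on its flap; the smaller, at (120,470), has no tin. I choose the big box and the tin on it. The mat is at (146,313), and the light at (660,350) has its lit face towards +x.

```bash
python3 - <<'E'
from h import *
b=snap('top');a=snap('scene')
f=lambda x,y:(90+x/2,70+y/2); g=lambda x,y:(120+x/2.4,100+y/2.4)
print('flap corners', [at_z(b,f(*c),138).round(1)[:2].tolist() for c in((300,151),(433,190),(394,320),(261,273))])
print('tongue',[at_z(b,f(*c),142).round(1)[:2].tolist() for c in((313,292),(333,297),(322,335),(304,331))])
print('flap scene',[at_z(a,g(*c),138).round(1)[:2].tolist() for c in((378,301),(522,301),(516,226),(378,222))])
r=[r for r in arm.outline_of(b,'flap_grip') if r['pixel'][1]<250][0]['region']
cn,_=cv2.findContours(r.astype(np.uint8),0,2);c=max(cn,key=cv2.contourArea)
for r in arm.outline_of(b,'wax_tin'):
    print('tin',at_z(b,r['pixel'],170 if r['region'].sum()>500 else 20).round(1), r['region'].sum())
for p in(a,b):
  for r in arm.outline_of(p,'cork_mat')[:1]:
    cn,_=cv2.findContours(r['region'].astype(np.uint8),0,2);e=cv2.fitEllipse(max(cn,key=cv2.contourArea));print('mat',at_z(p,e[0],3).round(1),e)
print('tin ctr',at_z(b,f(343,240),170).round(1),at_z(a,g(447,234),170).round(1),'mat',at_z(b,f(146,313),3),at_z(a,g(612,267),3))
print('light top',[at_z(a,g(*c),165).round(1)[:2].tolist() for c in((53,229),(190,228))],'bot',[at_z(a,g(*c),25).round(1)[:2].tolist() for c in((76,328),(203,325))])
print('light top view',[at_z(b,f(*c),165).round(1)[:2].tolist() for c in((606,320),(745,357))])
print('jar',at_z(b,f(361,75),85))
E
```

```text
flap corners [[653.8, 96.3], [609.8, -50.1], [467.0, -7.3], [517.6, 136.1]]
tongue [[496.5, 79.4], [491.2, 57.9], [450.6, 69.2], [454.8, 88.4]]
flap scene [[606.4, -46.3], [650.6, 99.3], [531.5, 140.5], [478.5, -8.8]]
tin [413.   14.1  20. ] 258
tin [717.2  36.8 170. ] 745
tin [ 499.3 -108.2   20. ] 287
tin [547.7  50.3 170. ] 757
mat [492.8 297.5   3. ] ((374.1520690917969, 211.28683471679688), (31.218311309814453, 48.1068000793457), 99.83732604980469)
mat [486.5 300.4   3. ] ((162.37596130371094, 226.91470336914062), (57.078025817871094, 59.95072555541992), 48.127845764160156)
tin ctr [547.7  46.3 170. ] [558.7  46.2 170. ] mat [487.54872946 298.87596281   3.        ] [493.3902236  300.13778902   3.        ]
light top [[418.8, -363.7], [460.8, -219.3]] bot [[431.1, -367.0], [469.6, -223.0]]
light top view [[464.7, -226.3], [426.8, -367.6]]
jar [764.13398212  30.98423348  85.        ]
```

```bash
cat >> h.py <<'E'
from scipy.spatial.transform import Rotation as R
BY=-0.293; AX=np.array([np.cos(BY),np.sin(BY),0]); HINGE=np.array([630,25,130.]); LY=-0.272
def delta(pos,jaw=None,label=''):
    o=arm.get_obs();q=o['eef_rot'];M=R.from_quat([q[1],q[2],q[3],q[0]]).as_matrix()
    d=M.T@(np.array(pos,float)-o['eef_pos'])/1000
    s=0
    if jaw is not None:
        a=np.degrees(np.arctan2(M[1,0],M[0,0])); s=-((np.degrees(jaw)-a+90)%180-90)
    print(label,'dp',d.round(4).tolist(),'spin',round(s,1))
E
python3 - <<'E'
from h import *
delta([552,47,230],BY+np.pi/2,'above tin');delta([552,47,145],BY+np.pi/2,'tin')
E
```

```text
above tin dp [-0.3982, 0.5055, -0.0075] spin -2.5
tin dp [-0.3982, 0.5055, 0.0775] spin -2.5
```

Emit:
{"op": "carry_out", "data": {"dp": [[-0.398,0.505,-0.008],[-0.398,0.505,-0.008],[-0.398,0.505,-0.008],[-0.398,0.505,-0.008],[-0.398,0.505,-0.008],[-0.398,0.505,-0.008],[-0.398,0.505,-0.008],[-0.398,0.505,-0.008],[-0.398,0.505,-0.008],[-0.398,0.505,-0.008],[-0.398,0.505,-0.008],[-0.398,0.505,-0.008],[-0.398,0.505,-0.008],[-0.398,0.505,-0.008],[-0.398,0.505,-0.008],[-0.398,0.505,-0.008],[-0.398,0.505,-0.008],[-0.398,0.505,-0.008]], "spin": [-2.5,-2.5,-2.5,-2.5,-2.5,-2.5,-2.5,-2.5,-2.5,-2.5,-2.5,-2.5,-2.5,-2.5,-2.5,-2.5,-2.5,-2.5], "claw": [1,1,1,1,1,1,1,1,1,1,1,1,1,1,1,1,1,1]}}

```text
t: 3.45
eef_pos: [551.6, 47.4, 230.6]
eef_rot: [0.0, 0.803, 0.596, 0.0]
force: [1.1, -0.2, 0.6]
gripper_width: 87.3
```

```bash
python3 - <<'E'
from h import *
o=arm.get_obs();print(o['t'],o['eef_pos'],o['qpos'].round(2))
delta([552,47,145],BY+np.pi/2,'tin')
a=snap('scene');cv2.imwrite('pics/s2.png',cv2.resize(a['img'][120:270,220:400,::-1],None,fx=4,fy=4,interpolation=cv2.INTER_CUBIC))
E
```

```text
3.45 [551.63682621  47.38220805 230.55171469] [-0.06  0.04  1.7  -0.    1.39 -1.33]
tin dp [-0.0003, 0.0005, 0.0856] spin -0.0
```

View pics/s2.png

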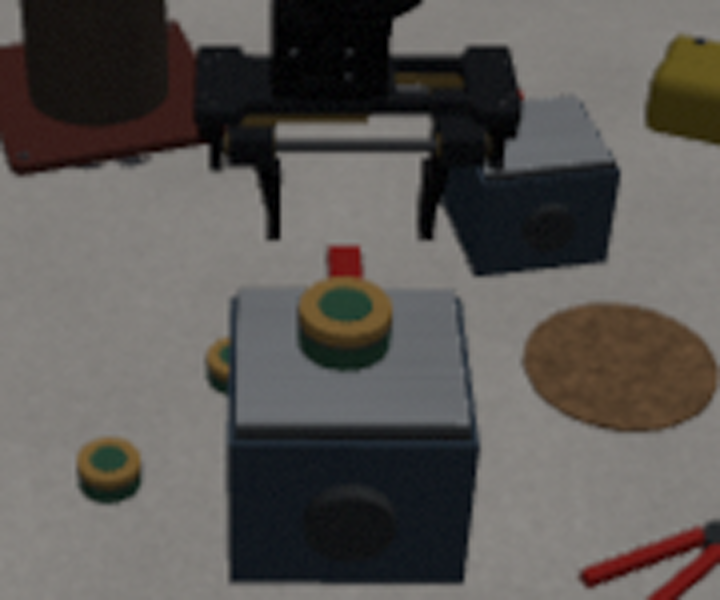

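The big tin sits centred at (345,315), under the open jaws at (272..430,235). The long side of the gripper body runs along the jaw axis. I'll descend, grip and lift.

Emit:
{"op": "carry_out", "data": {"dp": [[0,0,0.03],[0,0,0.06],[0,0,0.085],[0,0,0.085],[0,0,0.085],[0,0,0.085],[0,0,0.085],[0,0,0.085],[0,0,0.085],[0,0,0.06],[0,0,0.02],[0,0,0.0],[0,0,0]], "spin": [0,0,0,0,0,0,0,0,0,0,0,0,0], "claw": [1,1,1,1,0.5,0.5,0.5,0.5,0.5,0.5,0.5,0.5,0.5], "squeeze": 20}}

```text
t: 5.12
eef_pos: [552.6, 47.3, 231.8]
eef_rot: [0.001, 0.803, 0.596, 0.001]
force: [-0.2, 0.6, -1.5]
gripper_width: 61.6
```

```bash
python3 - <<'E'
from h import *
o=arm.get_obs();print(o['gripper_width'],o['force'])
delta([490,299,230],BY+np.pi/2,'mat above');delta([490,299,12],BY+np.pi/2,'mat')
E
```

```text
61.59845630408023 [-0.20633171  0.5618645  -1.5306807 ]
mat above dp [0.2229, -0.1327, 0.0016] spin -0.0
mat dp [0.2227, -0.1333, 0.2196] spin -0.0
```

Emit:
{"op": "carry_out", "data": {"dp": [[0.05,-0.03,0],[0.11,-0.065,0],[0.165,-0.1,0],[0.222,-0.122,0],[0.222,-0.122,0],[0.222,-0.122,0.05],[0.222,-0.122,0.1],[0.222,-0.122,0.15],[0.222,-0.122,0.18],[0.222,-0.122,0.2],[0.222,-0.122,0.21],[0.222,-0.122,0.2195],[0.222,-0.122,0.2195],[0.222,-0.122,0.2195]], "spin": [0,0,0,0,0,0,0,0,0,0,0,0,0,0], "claw": [0.5,0.5,0.5,0.5,0.5,0.5,0.5,0.5,0.5,0.5,0.5,0.5,0.5,0.5]}}

```text
t: 6.88
eef_pos: [501.2, 295.4, 13.1]
eef_rot: [0.001, 0.803, 0.596, 0.002]
force: [0.1, -1.1, -1.2]
gripper_width: 61.7
```

Emit:
{"op": "carry_out", "data": {"dp": [[0,0,0.0015],[0,0,0.0015],[0,0,0.0015],[0,0,0.0015],[0,0,0.0015],[0,0,0.0015],[0,0,-0.05],[0,0,-0.1],[0,0,-0.16],[0,0,-0.22],[0,0,-0.22],[0,0,-0.22]], "spin": [0,0,0,0,0,0,0,0,0,0,0,0], "claw": [0.7,0.95,0.95,0.95,0.95,0.95,0.95,0.95,0.95,0.95,0.95,0.95]}}

```text
t: 8.38
eef_pos: [500.1, 295.2, 232.8]
eef_rot: [0.001, 0.803, 0.596, 0.002]
force: [0.4, -0.1, -1.1]
gripper_width: 82.8
```

```bash
python3 - <<'E'
from h import *
g=HINGE-167*AX+[0,0,5]; print(g)
J=BY+np.pi/2
delta([g[0],g[1],230],J,'above tongue')
b=snap('top')
cv2.imwrite('pics/t2.png',cv2.resize(b['img'][130:320,90:330,::-1],None,fx=3,fy=3,interpolation=cv2.INTER_CUBIC))
E
```

```text
[470.11725476  73.23388616 135.        ]
above tongue dp [-0.2211, 0.0354, 0.0026] spin -0.0
```

View pics/t2.png

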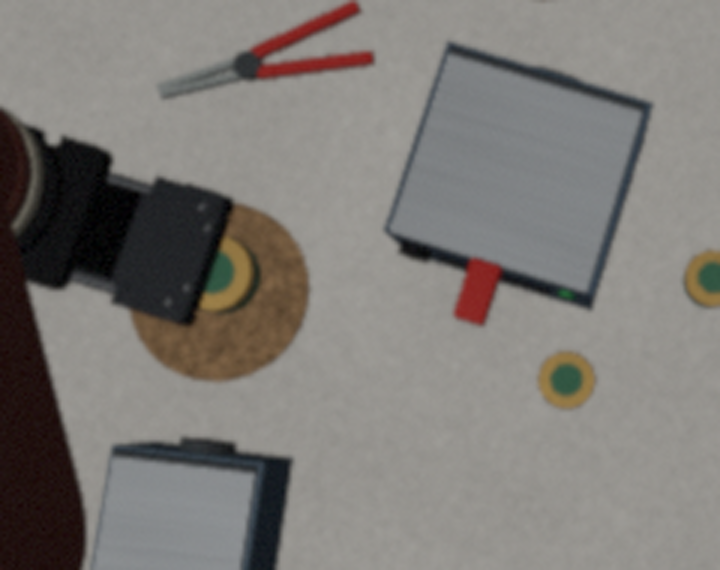

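The tin stands on the mat at (220,275), about 15 px from the mat centre and released. The tongue runs from (487,263) to (470,321), as measured before. Next I'll move above the tongue.

Emit:
{"op": "carry_out", "data": {"dp": [[-0.06,0.01,0],[-0.12,0.02,0],[-0.18,0.03,0],[-0.221,0.0355,0.003],[-0.221,0.0355,0.003],[-0.221,0.0355,0.003],[-0.221,0.0355,0.04],[-0.221,0.0355,0.06],[-0.221,0.0355,0.06]], "spin": [0,0,0,0,0,0,0,0,0], "claw": [0.95,0.95,0.6,0.5,0.5,0.5,0.5,0.5,0.5]}}

```text
t: 9.55
eef_pos: [468.0, 74.4, 169.2]
eef_rot: [-0.001, 0.802, 0.597, -0.001]
force: [-1.0, 0.8, -0.2]
gripper_width: 43.5
```

```bash
python3 - <<'E'
from h import *
g=HINGE-167*AX
delta([g[0],g[1],116],BY+np.pi/2,'tongue')
a=snap('scene');cv2.imwrite('pics/s3.png',cv2.resize(a['img'][120:270,220:400,::-1],None,fx=4,fy=4,interpolation=cv2.INTER_CUBIC))
E
```

```text
tongue dp [-0.0004, 0.0025, 0.0532] spin 0.1
```

View pics/s3.png

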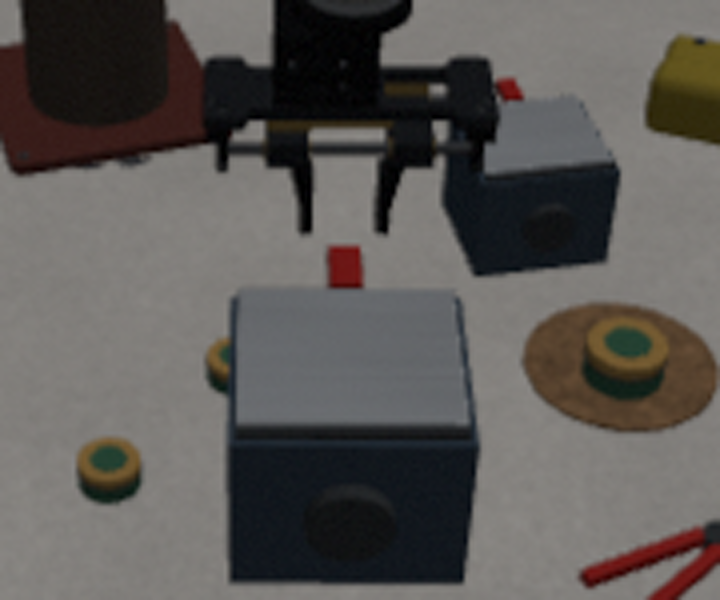

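The jaws at (305..383,230) straddle the tongue at (345,265). I'll descend and pinch.

Emit:
{"op": "carry_out", "data": {"dp": [[0,0.002,0.025],[0,0.002,0.045],[0,0.002,0.053],[0,0.002,0.053],[0,0.002,0.053],[0,0.002,0.053],[0,0.002,0.053],[0,0.002,0.053]], "spin": [0,0,0,0,0,0,0,0], "claw": [0.5,0.5,0.5,0.5,0.1,0.1,0.1,0.1], "squeeze": 15}}

```text
t: 10.6
eef_pos: [472.1, 75.2, 118.6]
eef_rot: [-0.0, 0.802, 0.597, 0.002]
force: [2.3, 6.8, 0.2]
gripper_width: 23.7
```

```bash
python3 - <<'E'
from h import *
o=arm.get_obs();print(o['gripper_width'],o['eef_pos'],o['force'])
for i in range(1,19):
    t=0.1*i; t=min(t,1.72); r,z0=167,5
    g=HINGE+AX*(-r*np.cos(t)+z0*np.sin(t))+[0,0,r*np.sin(t)+z0*np.cos(t)]
    delta(g-[0,0,19],None,'%.2f'%t)
E
```

```text
23.669335876604634 [472.09281195  75.21352844 118.62146343] [2.27773606 6.77350337 0.16904692]
0.10 dp [-0.0024, 0.0, -0.014] spin 0
0.20 dp [-0.0024, 0.003, -0.0305] spin 0
0.30 dp [-0.0023, 0.0077, -0.0465] spin 0
0.40 dp [-0.0023, 0.0139, -0.062] spin 0
0.50 dp [-0.0022, 0.0216, -0.0768] spin 0
0.60 dp [-0.0022, 0.0308, -0.0908] spin 0
0.70 dp [-0.0021, 0.0413, -0.1037] spin 0
0.80 dp [-0.0021, 0.0531, -0.1156] spin 0
0.90 dp [-0.0021, 0.066, -0.1262] spin 0
1.00 dp [-0.0021, 0.0799, -0.1355] spin 0
1.10 dp [-0.0021, 0.0946, -0.1433] spin 0
1.20 dp [-0.0021, 0.1101, -0.1497] spin 0
1.30 dp [-0.0021, 0.1261, -0.1544] spin 0
1.40 dp [-0.0021, 0.1425, -0.1576] spin 0
1.50 dp [-0.0021, 0.1591, -0.1591] spin 0
1.60 dp [-0.0021, 0.1758, -0.1589] spin 0
1.70 dp [-0.0021, 0.1924, -0.157] spin 0
1.72 dp [-0.0021, 0.1957, -0.1565] spin 0
```

Emit:
{"op": "carry_out", "data": {"dp": [[0,0.001,-0.016],[0,0.004,-0.032],[0,0.009,-0.048],[0,0.015,-0.064],[0,0.0225,-0.079],[0,0.032,-0.093],[0,0.042,-0.106],[0,0.054,-0.118],[0,0.067,-0.128],[0,0.081,-0.1375],[0,0.0955,-0.1455],[0,0.111,-0.1515],[0,0.127,-0.1565],[0,0.1435,-0.1595],[0,0.16,-0.161],[0,0.177,-0.161],[0,0.1935,-0.159],[0,0.197,-0.1585],[0,0.197,-0.1585],[0,0.197,-0.1585]], "spin": [0,0,0,0,0,0,0,0,0,0,0,0,0,0,0,0,0,0,0,0], "claw": [0.1,0.1,0.1,0.1,0.1,0.1,0.1,0.1,0.1,0.1,0.1,0.1,0.1,0.1,0.1,0.1,0.1,0.1,0.1,0.1]}}

```text
t: 13.1
eef_pos: [660.3, 17.0, 277.5]
eef_rot: [0.0, 0.803, 0.597, 0.001]
force: [-0.2, -4.2, -2.1]
gripper_width: 23.9
```

```bash
python3 - <<'E'
from h import *
o=arm.get_obs();print(o['gripper_width'],o['eef_pos'],o['force'])
a=snap('scene');cv2.imwrite('pics/s4.png',cv2.resize(a['img'][80:270,210:410,::-1],None,fx=3,fy=3,interpolation=cv2.INTER_CUBIC))
E
```

```text
23.926491932551087 [660.28187209  16.97037472 277.48465809] [-0.20276479 -4.19003255 -2.11217722]
```

View pics/s4.png

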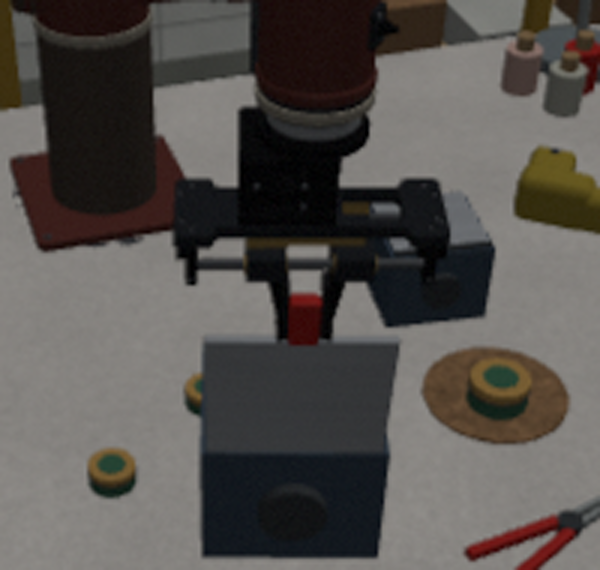

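The flap stands nearly upright, with its edge at (300,340) and still in the grip. I'll release it, lift, move aside and look into the bay.

Emit:
{"op": "carry_out", "data": {"dp": [[0,0,0],[0,0,0],[0,0,0],[0,0,-0.03],[0,0,-0.07],[0,-0.02,-0.07],[0,-0.08,-0.07],[-0.05,-0.13,-0.07],[-0.1,-0.16,-0.07],[-0.16,-0.16,-0.07],[-0.2,-0.16,-0.07],[-0.2,-0.16,-0.07]], "spin": [0,0,0,0,0,0,0,0,0,0,0,0], "claw": [0.6,0.6,0.6,0.6,0.6,0.6,0.6,0.6,0.6,0.6,0.6,0.6]}}

```text
t: 14.65
eef_pos: [448.5, -130.4, 347.2]
eef_rot: [0.001, 0.804, 0.595, 0.002]
force: [-0.7, 0.5, 0.1]
gripper_width: 52.2
```

```bash
python3 - <<'E'
from h import *
b=snap('top')
for q in('filter_tab','filter_plate'):
  for r in arm.outline_of(b,q)[:3]: print(q,r['conf'],r['pixel'],r['region'].sum(),at_z(b,r['pixel'],122))
c=proj(b,[568,45,125]);print(c)
x0,y0=130,90
cv2.imwrite('pics/t3.png',cv2.resize(b['img'][110:260,180:380,::-1],None,fx=4,fy=4,interpolation=cv2.INTER_CUBIC))
E
```

```text
filter_tab 0.6 [265.1, 190.4] 549 [556.1372352   40.85101348 122.        ]
filter_plate 0.65 [260.6, 186.8] 502 [564.23783319  50.87319207 122.        ]
[263.20349304 184.86109353]
```

View pics/t3.png

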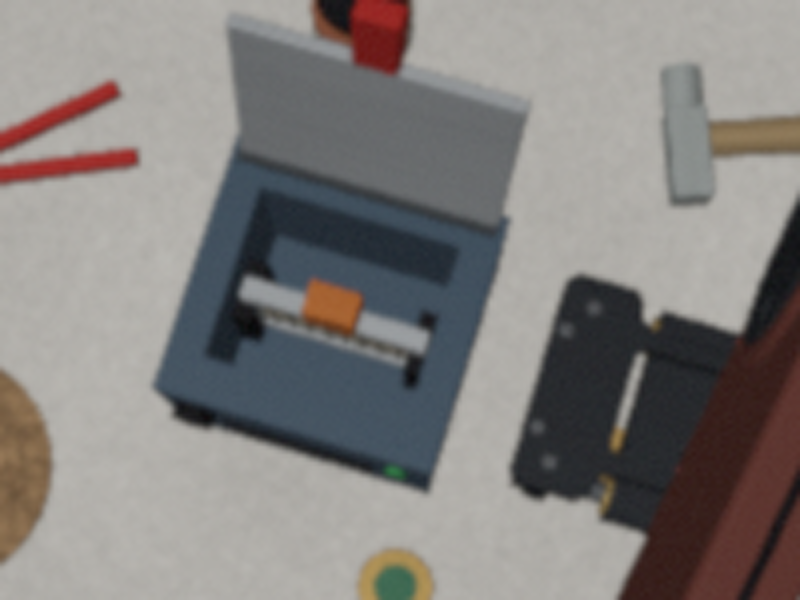

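The flap stays open. The tab's top centre is at (334,301), which is full-image (263.5,185.2) and agrees with the model projection (263.2,184.9).

```bash
python3 - <<'E'
from h import *
J=BY+np.pi/2
delta([568,45,340],J,'above');delta([568,45,140],J);delta([568,45,99],J)
E
```

```text
above dp [0.1995, 0.0638, 0.0076] spin 0.1
 dp [0.199, 0.0632, 0.2076] spin 0.1
 dp [0.1989, 0.0631, 0.2486] spin 0.1
```

Emit:
{"op": "carry_out", "data": {"dp": [[0.06,0.02,0],[0.12,0.04,0],[0.17,0.055,0],[0.199,0.0635,0.01],[0.199,0.0635,0.01],[0.199,0.0635,0.06],[0.199,0.0635,0.11],[0.199,0.0635,0.16],[0.199,0.063,0.19],[0.199,0.063,0.208],[0.199,0.063,0.208],[0.199,0.063,0.208]], "spin": [0,0,0,0,0,0,0,0,0,0,0,0], "claw": [0.6,0.6,0.6,0.6,0.6,0.6,0.6,0.6,0.6,0.6,0.6,0.6]}}

```text
t: 16.3
eef_pos: [569.0, 45.0, 141.5]
eef_rot: [0.001, 0.802, 0.597, 0.003]
force: [0.3, -0.1, 0.4]
gripper_width: 52.2
```

```bash
python3 - <<'E'
from h import *
delta([568,45,99],BY+np.pi/2);print(arm.get_obs()['force'])
E
```

```text
dp [-0.0004, -0.0012, 0.0425] spin 0.1
[ 0.32386934 -0.10418006  0.37124776]
```

Emit:
{"op": "carry_out", "data": {"dp": [[0,-0.001,0.02],[0,-0.001,0.035],[0,-0.001,0.042],[0,-0.001,0.042],[0,-0.001,0.042],[0,-0.001,0.042],[0,-0.001,0.042],[0,-0.001,0.042],[0,-0.001,0.042],[0,-0.001,0.042]], "spin": [0,0,0,0,0,0,0,0,0,0], "claw": [0.6,0.6,0.6,0.6,0.2,0.2,0.2,0.2,0.2,0.2], "squeeze": 35}}

```text
t: 17.55
eef_pos: [568.7, 45.4, 99.9]
eef_rot: [0.001, 0.802, 0.597, 0.003]
force: [0.2, 1.4, 2.7]
gripper_width: 29.7
```

Gripped at 29.7 mm, against the tab's 30 mm. I'll draw it straight up.

Emit:
{"op": "carry_out", "data": {"dp": [[0,0,-0.01],[0,0,-0.025],[0,0,-0.04],[0,0,-0.06],[0,0,-0.08],[0,0,-0.1],[0,0,-0.12],[0,0,-0.14],[0,0,-0.16],[0,0,-0.165],[0,0,-0.165]], "spin": [0,0,0,0,0,0,0,0,0,0,0], "claw": [0.2,0.2,0.2,0.2,0.2,0.2,0.2,0.2,0.2,0.2,0.2]}}

```text
t: 18.92
eef_pos: [567.5, 45.2, 265.0]
eef_rot: [0.002, 0.802, 0.597, 0.003]
force: [-0.3, -0.5, -1.7]
gripper_width: 29.7
```

```bash
python3 - <<'E'
from h import *
print(arm.get_obs()['gripper_width'],arm.get_obs()['force'])
L=np.array([446,-295,0]);ax=np.array([np.cos(LY),np.sin(LY),0]);t=L+82*ax
J=LY+np.pi/2
w=L+82*ax
delta([t[0],t[1],265],J,'above');delta([t[0],t[1],142],J,'final')
E
```

```text
29.67689662057309 [-0.25771142 -0.51455996 -1.68716096]
above dp [-0.3591, 0.0635, -0.0009] spin -1.1
final dp [-0.3595, 0.0627, 0.1221] spin -1.1
```

Emit:
{"op": "carry_out", "data": {"dp": [[-0.03,0.01,0],[-0.07,0.025,0],[-0.12,0.045,0],[-0.17,0.06,0],[-0.22,0.063,0],[-0.27,0.063,0],[-0.315,0.063,0],[-0.345,0.063,0],[-0.359,0.063,0],[-0.359,0.063,0],[-0.359,0.063,0],[-0.359,0.063,0.03],[-0.359,0.063,0.06],[-0.359,0.063,0.085],[-0.359,0.063,0.105],[-0.359,0.063,0.118],[-0.359,0.063,0.122],[-0.359,0.063,0.122],[-0.359,0.063,0.122],[-0.359,0.063,0.122]], "spin": [-1,-1,-1,-1,-1,-1,-1,-1,-1,-1,-1,-1,-1,-1,-1,-1,-1,-1,-1,-1], "claw": [0.2,0.2,0.2,0.2,0.2,0.2,0.2,0.2,0.2,0.2,0.2,0.2,0.2,0.2,0.2,0.2,0.2,0.2,0.2,0.2]}}

```text
t: 21.42
eef_pos: [525.8, -317.0, 143.0]
eef_rot: [0.002, 0.797, 0.604, 0.004]
force: [-0.3, 0.2, -0.9]
gripper_width: 30.0
```

```bash
python3 - <<'E'
from h import *
o=arm.get_obs();print(o['gripper_width'],o['force'])
L=np.array([446,-295,0]);ax=np.array([np.cos(LY),np.sin(LY),0]);t=L+82*ax
delta([t[0],t[1],142],LY+np.pi/2,'final')
a=snap('scene','s5.png');b=snap('top','t5.png')
i=np.hstack([a['img'][120:330,120:410],b['img'][60:270,190:480]])[:,:,::-1]
cv2.imwrite('pics/c5.png',cv2.resize(i,(800,290),interpolation=cv2.INTER_AREA))
E
```

```text
29.95685256330111 [-0.29739519  0.1818099  -0.94071271]
final dp [-0.0003, -0.0008, 0.001] spin -0.2
```

View pics/c5.png

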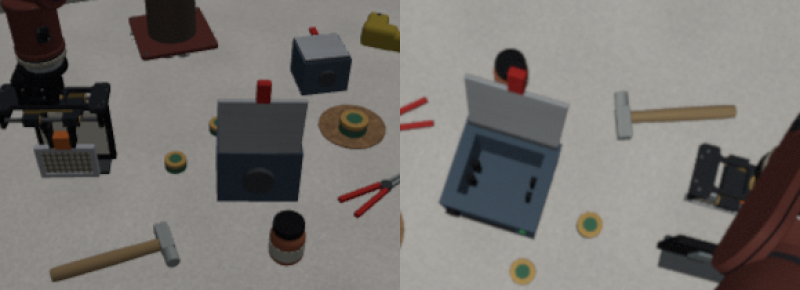

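The plate hangs in front of the light at (68,162) in the left half, upright. The flap is open, the tin is on the mat and the hammer, pliers and jar haven't moved. One numeric check of the plate position before handing in.

```bash
python3 - <<'E'
from h import *
a=snap('scene')
ax=np.array([np.cos(LY),np.sin(LY),0]);ay=np.array([-ax[1],ax[0],0])
o=arm.get_obs();m=o['eef_pos']-[0,0,42.5];print('mesh pred',m,'light frame',(m-[446,-295,0])@ax,(m-[446,-295,0])@ay)
print('pred corners',[proj(a,m+6*ax+s*55*ay+[0,0,h]).round().tolist() for s,h in((-1,37.5),(1,37.5),(1,-37.5),(-1,-37.5))])
for r in arm.outline_of(a,'filter_plate')[:1]:
    cn,_=cv2.findContours(r['region'].astype(np.uint8),0,2);c=max(cn,key=cv2.contourArea)
    print(r['conf'],cv2.approxPolyDP(c,4,True)[:,0].tolist())
for r in arm.outline_of(a,'wax_tin')[:4]: print('tin',r['pixel'],at_z(a,r['pixel'],25)[:2])
print(o['qd'].round(4),o['t'])
E
```

```text
mesh pred [ 525.60681946 -316.75337119  100.06153151] light frame 82.52434189463487 0.43342470873117905
pred corners [[144.0, 228.0], [187.0, 227.0], [192.0, 248.0], [150.0, 249.0]]
0.55 [[145, 225], [152, 247], [192, 244], [187, 224], [171, 227], [168, 217], [160, 216], [158, 227]]
tin [374.3, 208.6] [503.64601634 289.51460565]
tin [244.4, 234.6] [ 499.25052177 -114.08970356]
tin [275.5, 208.2] [414.50732111   2.53128181]
[-0.0009  0.0026  0.0036  0.0001  0.0017  0.0023] 21.575
```

The plate matches the prediction within 2–4 px, and the tin is about 15 mm from the mat centre. Handing in.

```bash
python3 -c "
from h import *
print(arm.hand_in())"
```

```text
the job is handed in; nothing more can be done
None
```

I finished the task and handed it in at about 21.6 s of the 72 s allowed. The hand-in gives no verdict, so the results below are my own last checks.

- **Tin:** I moved it from the flap to the cork mat and let it go. It stands about 15 mm from the mat's centre, against a limit of 55 mm.
- **Flap:** I swung it to about 1.7 rad, estimated from the arm's position. The last pictures show it still open.
- **Plate:** I drew it straight up by its tab and am still holding it; the jaws read 30 mm, the tab's width. The mesh works out at about 82 mm in front of the lit face, under 1 mm off sideways and 100 mm high.
- **Plate outline check:** In the scene camera the plate's outline agreed with that prediction to 2–5 px, showing slightly higher than predicted. That is a few millimetres, well inside the limits.
- **Other objects:** The hammer, pliers and glue jar look undisturbed in the final pictures. I did not measure their positions.

No check failed.

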